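# Rack the booked drive, show the next to the reader

## Robot

A 7-joint arm with a two-finger parallel gripper is mounted at the origin on the work surface. World frame = base frame: x ahead of the robot, y to its left, z up, the work surface at z = 0. Lengths are in m, angles in rad, forces in N, time in s.
With the tool pointing down it reaches from about 0.425 to 0.8 m from the base axis. Payload 8.3 kg.
Tool frame: the origin (TCP) lies at the very end of the fingers, on their centre line; the grasp point (between the pads) lies 19 mm behind it; z points along the fingers, y is the line along which they close (so a half turn about z gives the same grasp; the last joint's range is limited). The gripper opens to 85 mm and grips with 20 to 120 N. Pads are 22 mm wide; open, the fingers measure 114 mm over their backs; the gripper's body (76 mm by 85 mm) begins 54 mm behind the grasp point. The pads swing forward as they close: fully open they stand 13 mm farther back than shut.
Start: joints at [-1.386, 0.383, 0.016, 1.37, -0.006, 1.388, -0.046], TCP at [0.153, 0.606, 0.231] pointing down, gripper open.
Joint ranges: [-2.95, 2.95], [-0.25, 2.06], [-1.52, 1.56], [0.18, 2.33], [-1.44, 4.58], [0.02, 2.06], [-3.01, 3.01]. Speed limits (rad/s): [2.39, 2.39, 3.01, 3.01, 3.14, 3.14, 3.14].

## Interface

Orientations are given as a unit quaternion [x, y, z, w].
In Python, from station import observe, camera, finish_job gives the robot as it stands.
- The arm moves only by the tool jog_arm, never from a script. Its argument "targets" is a list that holds one entry, the list of rows, each a list of 4 numbers: the shift along the tool's x, y, z in cm, then the turn about the tool's z in rad. A call has 1 to 8 rows; each row shifts and turns the commanded pose from where the row before left it, along the tool's axes as they then stand; what a row does not reach is not made up. A row lasts 1/8 s, in which the tool goes at most 62.5 mm and 10.7 degrees, less where a joint would pass 70% of its speed; a pose out of reach is approached as far as the arm can. A call is refused whole if a number of a shift passes 6.25 or a number of a turn 0.188, either way. A call with a gripper value outside its range is refused whole. "gripper" is the gripper command: -1 is shut, 1 is fully open, values between are in proportion, set as the call begins (left out, the last holds). The fingers move at their own pace and stop on an object; "squeeze" is the grip in N (left out, the last holds). Time passes only in rows, so rows that do not move let the fingers close. It gives the time, the measured TCP pose, the force, the opening and the grip force at its end, in the units of the state.
- observe(): the state, without advancing time (a new reading comes with each control period).
- camera(name): name is "side" or "top"; returns a dict with "color" (384x512x3 uint8, red, green, blue), "intrinsics" (3x3 intrinsics, pixels), "origin" and "attitude" of the camera in the world. Camera axes: x right, y up, looking along -z (the intrinsics and any distortion apply to the point x, -y, -z); pixel columns grow to the right and rows downward; lengths in m; the calibration is good to about 2 mm. A picture is of the moment at which its call begins. There is no depth.
- finish_job(): hands the job in; it is judged then, once.
The state is a dict: "t": time; "qpos": joint angles; "joint_vel": joint speeds; "tau": joint torques, N m; "ee_pos": TCP position; "tcp_rot": TCP orientation; "force": force on the tool from outside, world axes, zero at the start; "torque": the same for the moment, N m; "opening": opening from 0.0 (shut) to 1.0 (fully open); "grip_force": force on a finger pad.
Only numpy, scipy, OpenCV 4.12 (cv2) and the standard library are available. Lean on these libraries where they do the work, as an engineer would, in place of code of your own. Each camera call takes 0.05 s, during which the arm holds its last target. There are 200 camera calls.

## Task

The drive lying on the bench is booked in: lay it back on the rack's empty rib like its neighbours, down at the foot stop, frosted notched end up and label outwards, and let go of it. Then take the drive that stands upside down there (frosted end at the bottom: not booked in yet) by its plain dark end and hold it level, label up, with the label centred over the cross on the code reader's plate, about a hand's breadth above it. Do not touch the reader, leave everything else as it is, and finish still holding the drive there, with nothing else carrying it.

Things in the scene. Friction and masses are not known exactly. Their poses are not given: they have to be found in the camera images.
- drive: the upside-down drive: a metal bar 119 x 34 x 9.5 mm, 90 g, one end dark and plain, the other frosted (matt pale grey, 38 mm long) with a 9 x 9 mm notch in one corner. Origin at the bar's centre; x along it to the frosted end, y across it (notch at +x +y), z out of the label face. Lies loose in the rack, label face out, frosted end down at the foot stop, plain end at the top
- label (a point): the middle of that drive's white code label (21 x 22 mm, on one face of the frosted end only): 36.5 mm from the bar's centre towards the frosted end, on the face
- rack: fixed blue rack, base 150 x 300 x 8 mm, room for four drives side by side (centres at y -105, -35, 35, 105, z 62 mm in its frame). Each lies on an aluminium rib 26 mm wide that rises at 30 degrees along the rack's +x (away from the robot), label face up and towards -x; its long edges overhang the rib by 4 mm. Origin under the centre of the base, z up
- foot (a point): middle of the rack's front edge, on the bench. At each drive's low end a stop 5 mm high and side cheeks 43 mm apart (6 mm high) flank its lowest 14 mm; the upper 100 mm of its long edges is free, 36 mm from the next drive, with 25 mm of free depth beneath them. The drive is lifted off square to the slope; friction alone holds it on the rib
- reader: fixed code reader: dark base plate 130 (x) x 200 (y) x 12 mm, from y -130 to +70, with a white ring 84 mm wide and a cross; at y -105 a steel post 18 mm thick, 266 mm high, bears a white head 66 x 60 x 52 mm centred at y -52, z 250 mm, its lowest edge 210 mm over the bench, looking down and to +y at the space over the cross. Origin on the bench under the cross; z up
- target (a point): the centre of the cross on the reader's plate, on the plate's top, 12 mm above the bench
- booked: the drive that lies flat and loose on the bench, label face up, any way round: the same kind of bar, size, origin and axes as the upside-down drive (origin 4.75 mm above the bench)
- booked_label (a point): the middle of the booked drive's label, 36.5 mm from its centre towards the frosted end, on the face
- empty: the empty rib of the rack, given as the pose of a drive that lies home on it the right way: origin where that drive's centre must be (foot end touching the stop), x up the slope (the frosted end's direction), y level across, z square out of the slope (the label's direction)
- other1: one of the two drives that stand in the rack the right way, frosted notched end up; to be left. Origin and axes as for the upside-down drive
- other2: one of the two drives that stand in the rack the right way, frosted notched end up; to be left. Origin and axes as for the upside-down drive
- bluecup: loose blue plastic cup, 76 mm wide, 85 mm high, standing behind the gap between rack and reader; to be left. Origin under its centre
- screwdriver: loose blue screwdriver, 160 mm long, lying near the robot; to be left. Origin under its centre
Mind the look-alikes: they are no part of the job. Leave any turquoise look-alike of the booked alone. Leave any red look-alike of the drive alone.

How it is judged:
On the way:
1. the booked drive lies home on the empty rib, frosted end up, label out, and is let go (distance between booked and empty below 0.01 m and z of booked in the frame of empty below 0.004 m and x of booked_label in the frame of empty above 0.02 m and z of booked_label in the frame of empty above 0 m and angle between the x axis of booked and the x axis of empty, either way round below 0.12 rad and contact force between the fingers and booked below 0.05 N and linear speed of booked below 0.02 m/s), for 0.3 s.
At the end, for the whole second after the job is handed in: Booked drive let go on the empty rib, right way, within 10 mm of home. The other drive gripped on its plain part, level label up within 0.2 rad, label within 25 mm of the cross and 50 to 150 mm over the plate, at rest, off reader and rack. Others within 15 mm, cup and screwdriver 30 mm (angle between drive's own z axis and vertical below 0.2 rad and horizontal distance between label and target below 0.025 m and z of label in the frame of target between 0.05 and 0.15 m and x of the grasp point in the frame of drive below 0.01 m and contact force between the fingers and drive above 1 N and contact force between drive and reader below 0.05 N and contact force between drive and rack below 0.05 N and linear speed of drive below 0.03 m/s and angular speed of drive below 0.3 rad/s and not (distance of any of other1, other2 from where it was at the start of the episode above 0.015 m or distance of any of bluecup, screwdriver from where it was at the start of the episode above 0.03 m) and distance between booked and empty below 0.01 m and z of booked in the frame of empty below 0.004 m and x of booked_label in the frame of empty above 0.02 m and z of booked_label in the frame of empty above 0 m and angle between the x axis of booked and the x axis of empty, either way round below 0.12 rad and contact force between the fingers and booked below 0.05 N); the arm keeps its last pose, push and grip.
It fails at once if another drive is shifted by more than 15 mm, or another loose thing by more than 30 mm (distance of any of other1, other2 from where it was at the start of the episode above 0.015 m or distance of any of bluecup, screwdriver from where it was at the start of the episode above 0.03 m).
It fails at once if the reader is touched with more than 2 N (contact force between any of the arm, the fingers, drive and reader above 2 N).
It also fails if it takes over 64 s, if anything falls off the work surface, if the arm or the gripper's body presses on something with over 40 N, if the wrist force passes 120 N, or if a joint passes its speed limit or range.

## Working session

There is one attempt and no reset: what is moved stays moved. The work goes in short steps, Python scripts to look and compute and a tool call to move; the robot and the scene stay as the last step left them, time stands still between calls to the robot, and variables do not carry over. Pictures are saved under pics/ and viewed, at most 10 in all, crops included, and the job is handed in when it is done.

Besides the shell and the picture viewer there is one more tool, called after "Emit:" as name([rows], argument=value, ...), one row to a line, values as JSON. jog_arm: Moves the arm, as the interface text tells. Its arguments: {"type":"object","properties":{"targets":{"type":"array"},"gripper":{"type":"number"},"squeeze":{"type":"number"}},"required":["targets"]}

```bash
mkdir -p pics
python3 - <<'E'
from station import observe,camera
import cv2,numpy as np
s=observe();print({k:np.round(v,3).tolist() for k,v in s.items()})
for n in("side","top"):
    c=camera(n);cv2.imwrite(f"pics/{n}0.png",cv2.resize(c["color"][:,:,::-1],(800,600),interpolation=cv2.INTER_CUBIC))
    print(n,c["intrinsics"],c["origin"],c["attitude"],[k for k in c])
E
```

```text
{'t': 0.0, 'qpos': [-1.386, 0.384, 0.016, 1.371, -0.006, 1.388, -0.047], 'joint_vel': [-0.001, 0.001, 0.001, -0.002, 0.0, -0.002, 0.0], 'tau': [0.001, -62.759, 0.845, -37.184, 0.016, 0.014, -0.0], 'ee_pos': [0.153, 0.605, 0.23], 'tcp_rot': [0.124, 0.992, -0.001, -0.0], 'force': [-0.741, 0.673, -0.243], 'torque': [-0.037, -0.003, -0.024], 'grip_force': 0.0, 'opening': 0.997}
side [[476.98039179   0.         264.22705104]
 [  0.         476.98039179 184.32705768]
 [  0.           0.           1.        ]] [-0.03525239  1.03279624  0.91095049] [-0.11654769  0.43400429  0.86617757 -0.21861686] ['color', 'intrinsics', 'origin', 'attitude']
top [[359.68413032   0.         251.167358  ]
 [  0.         359.68413032 192.35744431]
 [  0.           0.           1.        ]] [0.40768692 0.00765621 1.10497078] [ 0.03982306 -0.03961879 -0.69892057  0.71298984] ['color', 'intrinsics', 'origin', 'attitude']
```

View pics/side0.png

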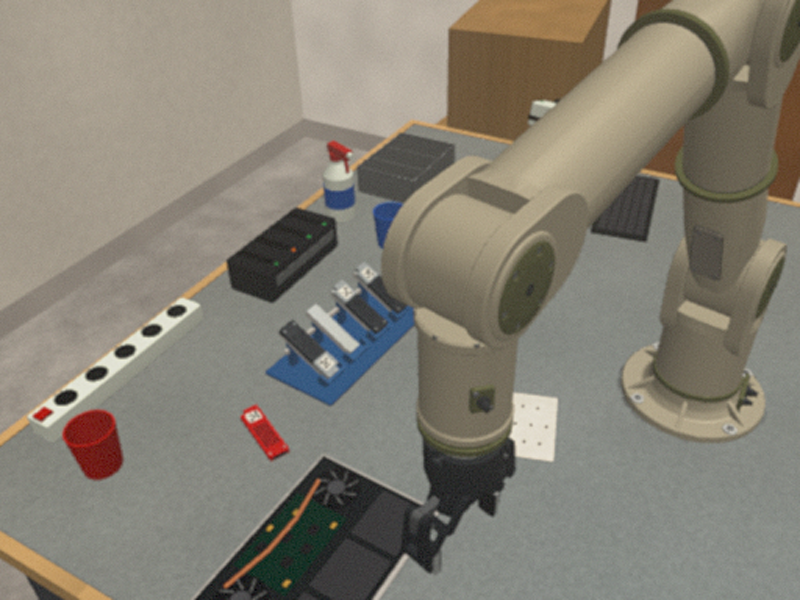

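View pics/top0.png

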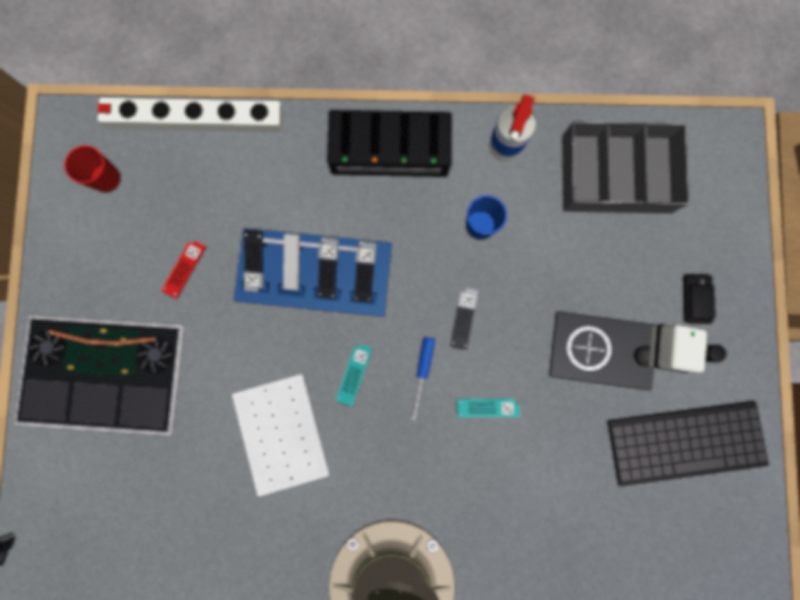

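```bash
cat > h.py <<'E'
import numpy as np,cv2
from scipy.spatial.transform import Rotation as R
from station import observe,camera
def ray(c,uv,z):
    K=c["intrinsics"];uv=np.atleast_2d(np.asarray(uv,float))
    d=np.c_[(uv[:,0]-K[0,2])/K[0,0],-(uv[:,1]-K[1,2])/K[1,1],-np.ones(len(uv))]
    d=R.from_quat(c["attitude"]).apply(d);o=np.asarray(c["origin"])
    return o+d*((z-o[2])/d[:,2])[:,None]
def hsv(c): return cv2.cvtColor(c["color"],cv2.COLOR_RGB2HSV)
def blobs(m,x0,x1,y0,y1,amin=15):
    n=np.zeros(m.shape,np.uint8);n[y0:y1,x0:x1]=m[y0:y1,x0:x1]
    k=cv2.findContours(n,cv2.RETR_EXTERNAL,cv2.CHAIN_APPROX_NONE)[0]
    return sorted([a for a in k if cv2.contourArea(a)>=amin],key=cv2.contourArea,reverse=True)
E
python3 - <<'E'
from h import *
c=camera("top");I=hsv(c);H,S,V=[I[...,i].astype(int) for i in range(3)]
def show(n,k,z):
    r=cv2.minAreaRect(k);b=ray(c,cv2.boxPoints(r),z)[:,:2]
    print(n,np.round(r[0],1),"px area",cv2.contourArea(k),"ctr",np.round(b.mean(0),4),"edges",np.round(b[1]-b[0],3),np.round(b[2]-b[1],3))
# rack
k=blobs(((H>95)&(H<125)&(S>120)).astype(np.uint8),140,260,140,210,200)
show("rack",np.vstack(k[:1]),.008)
# ring
k=blobs((V>150).astype(np.uint8),355,398,200,245)
for a in k[:2]: show("ring",a,.012)
# booked
reg=(slice(180,228),slice(284,312))
print("bench V,S",np.median(V[180:228,270:284]),np.median(S[180:228,270:284]))
k=blobs((V<85).astype(np.uint8),284,312,180,228)
for a in k[:2]: show("booked dark",a,.0095)
k=blobs((V>140).astype(np.uint8),284,312,180,228,5)
for a in k[:2]: show("booked pale",a,.0095)
x=cv2.resize(c["color"][140:260,140:320][:,:,::-1],None,fx=4.4,fy=4.4,interpolation=cv2.INTER_CUBIC)
cv2.imwrite("pics/crop1.png",x)
E
```

```text
rack [199.7 173.7] px area 2034.0 ctr [0.5869 0.1693] edges [ 0.145 -0.007] [-0.024 -0.298]
ring [376.5 222.5] px area 598.0 ctr [ 0.4469 -0.3723] edges [ 0.002 -0.082] [-0.082  0.002]
bench V,S 130.0 12.0
booked dark [295.1 209.8] px area 207.0 ctr [ 0.4806 -0.1259] edges [ 0.075 -0.014] [-0.005 -0.03 ]
booked pale [299.2 190. ] px area 129.0 ctr [ 0.5415 -0.138 ] edges [ 0.04  -0.005] [-0.005 -0.038]
```

View pics/crop1.png

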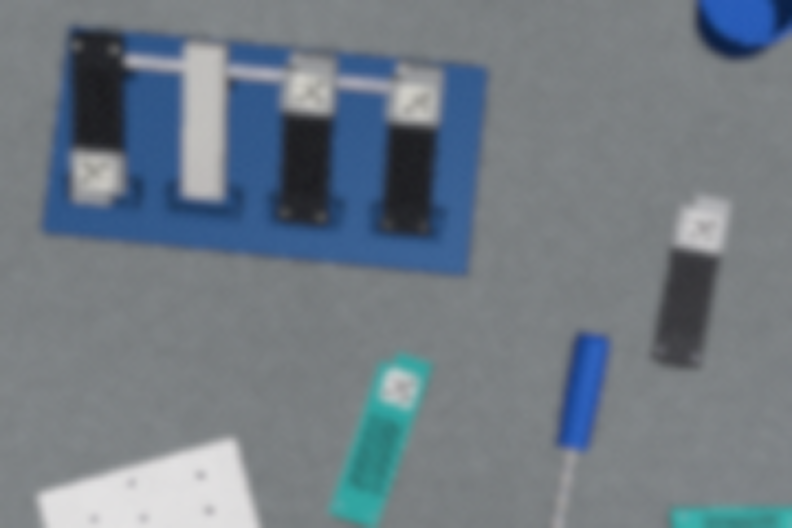

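Run:
```python
from h import *
c=camera("top")
P=lambda l,z: ray(c,np.array(l)/4.4+140-0.4,z)
k=P([(70,28),(487,68),(467,274),(43,234)],.008)[:,:2]
print(k.round(4));C=k.mean(0);ux=(k[0]-k[3]+k[1]-k[2]);uy=(k[0]-k[1]+k[3]-k[2])
yaw=[np.arctan2(ux[1],ux[0]),np.arctan2(-uy[0],uy[1])];print("C",C.round(4),"yaw",yaw,np.linalg.norm(ux)/2,np.linalg.norm(uy)/2)
y=yaw[1];M=np.array([[np.cos(y),np.sin(y)],[-np.sin(y),np.cos(y)]])
L=lambda p:(M@(p[:,:2]-C).T).T.round(4)
print("labels up",L(P([(310,92),(415,100)],.084)),"label down",L(P([(96,173)],.048)))
# empty rib ends (surface z: 62-4.1 +-)
print("rib corners low",L(P([(181,198),(226,200)],.030)),"hi",L(P([(184,43),(228,45)],.085)))
print("dark low ends",L(P([(303,222),(407,234)],.035)))
print("dark hi end",L(P([(99,32)],.095)))
b=P([(703,198),(677,363),(705,228)],.0095)[:,:2];print("booked",b.round(4),"ctr",b[:2].mean(0),"yaw",np.arctan2(*(b[0]-b[1])[::-1]),np.linalg.norm(b[0]-b[1]))
for s in (-.105,-.035,.035,.105): print(s,(C+M.T@[0,s]).round(4))
```

```text
[[0.6709 0.3099]
 [0.648  0.0143]
 [0.5019 0.0252]
 [0.524  0.3214]]
C [0.5862 0.1677] yaw [np.float64(-0.07660044366615404), np.float64(-0.07585406665260874)] 0.1469714988519015 0.29676215129806044
labels up [[ 0.0296 -0.036 ]
 [ 0.0309 -0.1051]] label down [[-0.0325  0.1065]]
rib corners low [[-0.0419  0.0512]
 [-0.0403  0.0203]] hi [[0.0541 0.0498]
 [0.0555 0.0209]]
dark low ends [[-0.0509 -0.0345]
 [-0.0523 -0.1058]]
dark hi end [[0.0539 0.1036]]
booked [[ 0.5583 -0.1384]
 [ 0.443  -0.121 ]
 [ 0.5372 -0.1399]] ctr [ 0.50065048 -0.12971997] yaw -0.14972171018198585 0.11656291656019213
-0.105 [0.5782 0.063 ]
-0.035 [0.5835 0.1328]
0.035 [0.5888 0.2026]
0.105 [0.5941 0.2724]
```

```bash
cat >> h.py <<'E'
def pose():
    s=observe();x=R.from_quat(s["tcp_rot"]).apply([1,0,0]);return [*s["ee_pos"],np.arctan2(x[1],x[0])]
def plan(*wps,start=None):
    """wps: x,y,z,heading of tool x,n rows (tool down); print rounded tool-frame rows"""
    p=np.array(start or pose());print("from",p.round(4))
    for *w,n in wps:
        w=np.array(w);w0=p.copy();rows=[]
        for i in range(1,n+1):
            t=w0+(w-w0)*i/n;d=t-p;h=p[3]
            a=np.array([np.cos(h)*d[0]+np.sin(h)*d[1],np.sin(h)*d[0]-np.cos(h)*d[1],-d[2]])*100
            r=[*a.round(2).tolist(),round(-d[3],3)];rows.append(r)
            a=np.array(r[:3])/100
            p=np.array([p[0]+np.cos(h)*a[0]+np.sin(h)*a[1],p[1]+np.sin(h)*a[0]-np.cos(h)*a[1],p[2]-a[2],h-r[3]])
        print(rows)
E
python3 -c "
from h import *
plan((.42,.40,.23,1.88,8),(.52,.12,.23,.86,8),(.483,-.127,.12,-.15,8))"
```

```text
from [0.1532 0.6056 0.2306 2.8939]
[[-3.86, -1.67, 0.01, np.float64(0.127)], [-4.05, -1.17, 0.01, np.float64(0.126)], [-4.16, -0.66, 0.0, np.float64(0.127)], [-4.21, -0.12, 0.01, np.float64(0.127)], [-4.19, 0.41, 0.01, np.float64(0.127)], [-4.1, 0.94, 0.01, np.float64(0.126)], [-3.96, 1.45, 0.01, np.float64(0.127)], [-3.74, 1.94, 0.0, np.float64(0.127)]]
[[-3.71, 0.13, 0.0, np.float64(0.127)], [-3.67, 0.59, 0.0, np.float64(0.128)], [-3.56, 1.06, 0.0, np.float64(0.127)], [-3.4, 1.5, 0.0, np.float64(0.128)], [-3.18, 1.93, 0.0, np.float64(0.127)], [-2.91, 2.31, 0.0, np.float64(0.128)], [-2.6, 2.66, 0.0, np.float64(0.127)], [-2.23, 2.97, 0.0, np.float64(0.128)]]
[[-2.64, 1.66, 1.38, np.float64(0.126)], [-2.41, 1.99, 1.37, np.float64(0.126)], [-2.15, 2.27, 1.38, np.float64(0.127)], [-1.83, 2.52, 1.37, np.float64(0.126)], [-1.51, 2.73, 1.38, np.float64(0.126)], [-1.15, 2.91, 1.37, np.float64(0.126)], [-0.78, 3.02, 1.38, np.float64(0.127)], [-0.39, 3.1, 1.37, np.float64(0.126)]]
```

Emit:
jog_arm([
  [[-3.86,-1.67,0,0.127],[-4.05,-1.17,0,0.127],[-4.16,-0.66,0,0.127],[-4.2,-0.12,0,0.127],[-4.2,0.41,0,0.127],[-4.1,0.94,0,0.127],[-3.96,1.45,0,0.127],[-3.74,1.94,0,0.127]],
], gripper=1)

```text
t: 1.2
ee_pos: [0.4208, 0.399, 0.2312]
tcp_rot: [0.592, 0.806, -0.0, -0.0]
force: [-0.5, 0.6, -0.2]
opening: 1.003
grip_force: 0.0
```

Emit:
jog_arm([
  [[-3.7,0.13,0,0.127],[-3.67,0.6,0,0.127],[-3.56,1.06,0,0.127],[-3.4,1.5,0,0.127],[-3.2,1.93,0,0.127],[-2.9,2.3,0,0.127],[-2.6,2.66,0,0.127],[-2.2,3,0,0.127]],
])

```text
t: 2.2
ee_pos: [0.5203, 0.119, 0.2313]
tcp_rot: [0.909, 0.416, 0.0, -0.0]
force: [0.6, 0.3, 0.3]
opening: 1.0
grip_force: 0.0
```

Emit:
jog_arm([
  [[-2.64,1.66,1.38,0.127],[-2.4,2,1.38,0.127],[-2.15,2.27,1.38,0.127],[-1.83,2.52,1.38,0.127],[-1.5,2.73,1.38,0.127],[-1.15,2.9,1.38,0.127],[-0.78,3,1.38,0.127],[-0.4,3.1,1.38,0.127]],
])

```text
t: 3.2
ee_pos: [0.4827, -0.1273, 0.1205]
tcp_rot: [0.997, -0.079, 0.0, -0.0]
force: [0.5, 0.6, -0.7]
opening: 0.994
grip_force: 0.0
```

Emit:
jog_arm([
  [[0,0,2,0],[0,0,3,0],[0,0,3,0],[0,0,2,0],[0,0,1,0],[0,0,0.5,0],[0,0,0.2,0],[0,0,0,0]],
], gripper=0.15)

```text
t: 4.2
ee_pos: [0.4833, -0.1266, 0.0043]
tcp_rot: [0.997, -0.077, 0.0, -0.0]
force: [-0.6, 0.2, 0.1]
opening: 0.578
grip_force: 0.0
```

Run:
```python
from h import *
c=camera("side");s=observe();K=c["intrinsics"]
q=R.from_quat(c["attitude"]).inv().apply(s["ee_pos"]-np.array(c["origin"]));u=K[0,2]-K[0,0]*q[0]/q[2];v=K[1,2]+K[1,1]*q[1]/q[2]
print(u,v)
u,v=int(u),int(v);x=c["color"][max(v-60,0):v+50,max(u-80,0):u+80,::-1]
cv2.imwrite("pics/s1.png",cv2.resize(x,None,fx=5,fy=5,interpolation=cv2.INTER_CUBIC))
```

```text
298.69968448922606 175.75164304071058
```

View pics/s1.png

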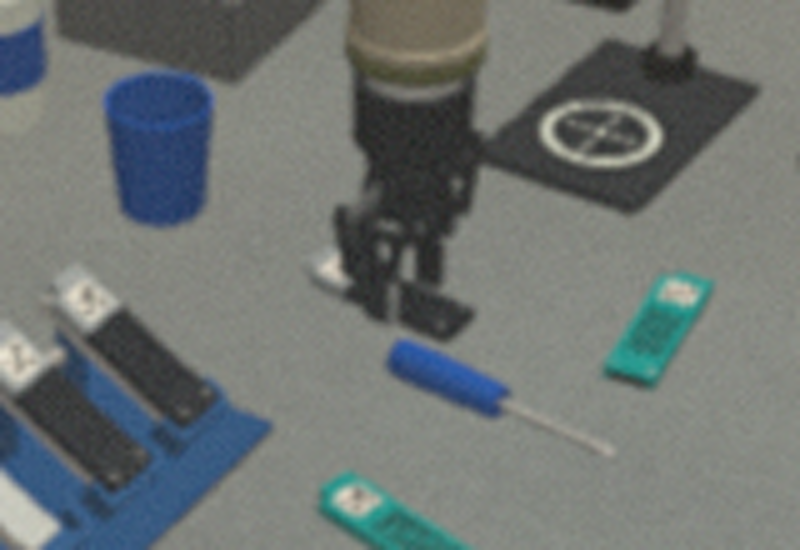

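The gripper (crop 400,290) straddles the dark part of the booked drive, and the screwdriver (450,375) is clear. I'll close here.

Emit:
jog_arm([
  [[0,0,0.2,0],[0,0,0,0],[0,0,0,0],[0,0,0,0],[0,0,0,0],[0,0,0,0]],
], gripper=-1, squeeze=40)

```text
t: 5.0
ee_pos: [0.4835, -0.1268, 0.0027]
tcp_rot: [0.997, -0.077, 0.001, -0.0]
force: [-2.0, 0.9, 8.4]
opening: 0.383
grip_force: 39.2
```

Emit:
jog_arm([
  [[0,0,-0.5,0],[0,0,-2,0],[0,0,-4,0],[0,0,-5,0],[0,0,-5,0],[0,0,-3,0]],
])

```text
t: 5.75
ee_pos: [0.4834, -0.1269, 0.1994]
tcp_rot: [0.997, -0.077, 0.001, -0.0]
force: [0.3, -0.1, -1.5]
opening: 0.382
grip_force: 40.2
```

Run:
```python
from h import *
ca=camera("side");x=ca["color"][60:200,200:400,::-1]
c=camera("top");y=c["color"][150:250,240:380,::-1]
a=cv2.resize(x,(560,392));b=cv2.resize(y,(240,171));o=np.zeros((570,570,3),np.uint8);o[:392,:560]=a;o[395:566,:240]=b
cv2.imwrite("pics/s2.png",o)
# home grip point: rack C + ...
yaw=-.076;C=np.array([.5862,.1677]);e=np.array([np.cos(yaw),np.sin(yaw)]);n=np.array([-e[1],e[0]])
home=C+.001*e+.035*n;print("home",home)
g=home+(-.018*.866+.003)*e;print("g",g)
plan((.52,.03,.22,-.11,6),(*g,.20,-.076,6))
```

```text
home [0.58985455 0.20252304]
g [0.57730289 0.20347881]
from [ 0.4847 -0.1272  0.2003 -0.1544]
[[0.18, -2.68, -0.33, np.float64(-0.007)], [0.2, -2.68, -0.33, np.float64(-0.008)], [0.22, -2.67, -0.33, np.float64(-0.007)], [0.23, -2.68, -0.33, np.float64(-0.008)], [0.26, -2.67, -0.32, np.float64(-0.007)], [0.28, -2.67, -0.33, np.float64(-0.007)]]
[[0.63, -2.98, 0.33, np.float64(-0.006)], [0.65, -2.98, 0.34, np.float64(-0.005)], [0.66, -2.97, 0.33, np.float64(-0.006)], [0.68, -2.97, 0.33, np.float64(-0.006)], [0.7, -2.96, 0.33, np.float64(-0.006)], [0.72, -2.96, 0.34, np.float64(-0.005)]]
```

View pics/s2.png

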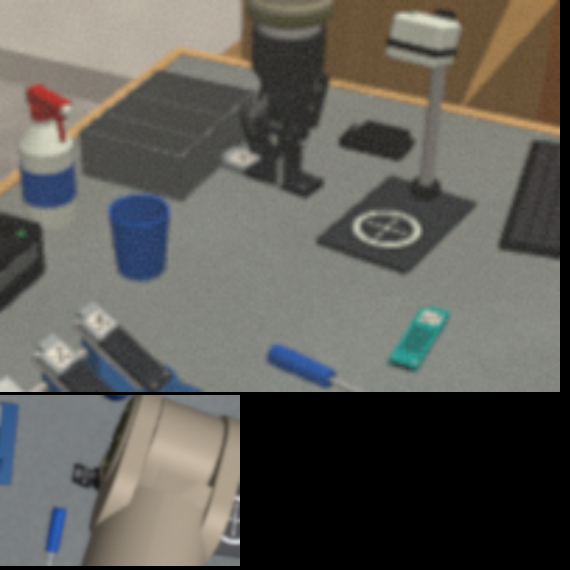

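The drive is held level, with its label at composite (240,157). Next I carry it over the empty rib.

Emit:
jog_arm([
  [[0.18,-2.68,-0.33,-0.007],[0.2,-2.68,-0.33,-0.008],[0.22,-2.68,-0.33,-0.007],[0.23,-2.68,-0.33,-0.008],[0.26,-2.68,-0.33,-0.007],[0.28,-2.68,-0.33,-0.007],[0.63,-2.98,0.33,-0.006],[0.65,-2.98,0.33,-0.006]],
])

```text
t: 6.85
ee_pos: [0.5378, 0.0908, 0.2094]
tcp_rot: [0.999, -0.049, -0.0, 0.0]
force: [0.1, -0.5, -1.6]
opening: 0.383
grip_force: 40.2
```

Emit:
jog_arm([
  [[0.66,-2.97,0.33,-0.006],[0.68,-2.97,0.33,-0.006],[0.7,-2.96,0.33,-0.006],[0.72,-2.96,0.33,-0.006],[0,0,1,0],[0,0,1,0],[0,0,0,0],[0,0,0,0]],
])

```text
t: 7.85
ee_pos: [0.5756, 0.2037, 0.1772]
tcp_rot: [0.999, -0.038, 0.0, -0.0]
force: [0.9, -0.2, -0.4]
opening: 0.379
grip_force: 40.1
```

Run:
```python
from h import *
print(np.round(pose(),4))
c=camera("side");x=c["color"][160:270,140:300,::-1]
cv2.imwrite("pics/s3.png",cv2.resize(x,None,fx=5,fy=5,interpolation=cv2.INTER_CUBIC))
```

```text
[ 0.5756  0.2037  0.1772 -0.0754]
```

View pics/s3.png

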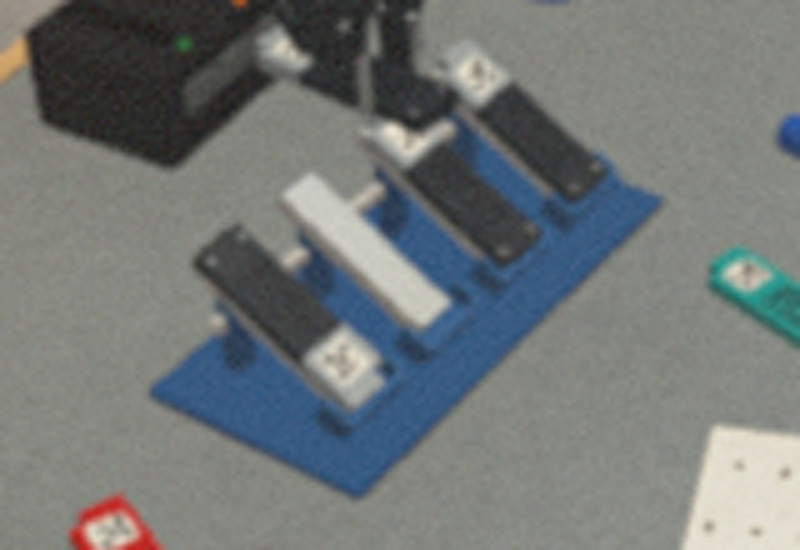

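Run:
```python
from h import *
c=camera("side")
P=lambda l,z: ray(c,np.array(l)/5+[139.6,159.6],z)[:,:2]
yaw=-.076;C=np.array([.5862,.1677]);M=np.array([[np.cos(yaw),np.sin(yaw)],[-np.sin(yaw),np.cos(yaw)]])
L=lambda p:((p-C)@M.T).round(4)
print("held label",L(P([(285,48)],.184)),"tcp",L(np.array([[.5756,.2037]])))
print("updown label",L(P([(345,360)],.048)),"others",L(P([(478,75)],.084)))
print("rib low",L(P([(412,330),(452,296)],.028)),"hi",L(P([(282,194),(322,172)],.088)))
```

```text
held label [[0.0464 0.0387]] tcp [[-0.0133  0.0351]]
updown label [[-0.0325  0.1045]] others [[ 0.0305 -0.1076]]
rib low [[-0.0335  0.0485]
 [-0.0352  0.0132]] hi [[0.0527 0.0481]
 [0.0464 0.0205]]
```

Emit:
jog_arm([
  [[0,0,3,0],[0,0,3,0],[0,0,1.5,0],[0,0,0.8,0],[0,0,0.8,0],[0,0,0.8,0],[0,0,0,0]],
], squeeze=20)

```text
t: 8.82
ee_pos: [0.5759, 0.2044, 0.0782]
tcp_rot: [0.999, -0.037, 0.0, -0.0]
force: [-0.8, -0.1, 3.1]
opening: 0.377
grip_force: 40.8
```

Emit:
jog_arm([
  [[0,0,0.6,0],[0,0,0.6,0],[0,0,0.5,0],[0,0,0,0]],
])

```text
t: 9.32
ee_pos: [0.5754, 0.2045, 0.0605]
tcp_rot: [0.999, -0.037, -0.0, 0.0]
force: [0.2, -0.1, 3.2]
opening: 0.386
grip_force: 40.0
```

Run:
```python
from h import *
print(np.round(pose(),4))
c=camera("side");x=c["color"][160:270,140:300,::-1]
cv2.imwrite("pics/s4.png",cv2.resize(x,None,fx=5,fy=5,interpolation=cv2.INTER_CUBIC))
```

```text
[ 0.5754  0.2045  0.0605 -0.0741]
```

View pics/s4.png

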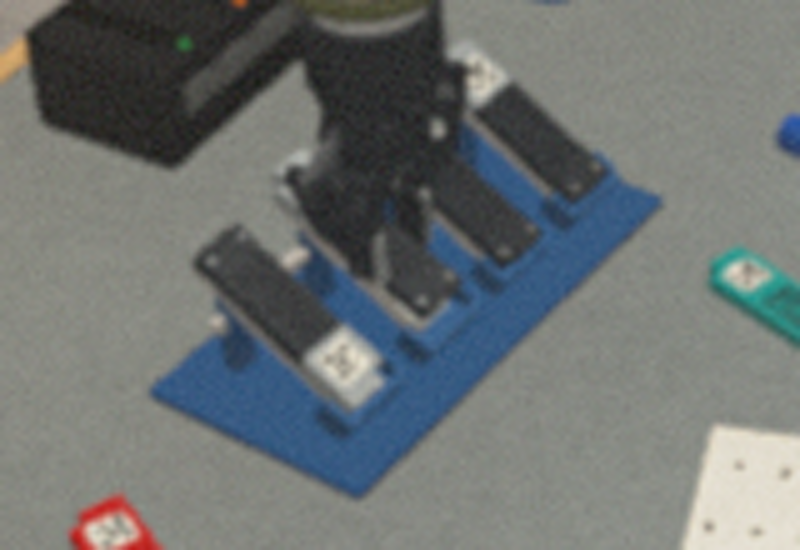

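The drive is pivoting in the grip and follows the slope, with its low end at (420,310) nearly on the rib. I'll lower the rest in small steps.

Emit:
jog_arm([
  [[0,0,0.3,0],[0,0,0.2,0],[0,0,0,0]],
])

```text
t: 9.75
ee_pos: [0.5753, 0.2046, 0.0557]
tcp_rot: [0.999, -0.037, -0.0, 0.0]
force: [-0.4, 0.2, 3.6]
opening: 0.384
grip_force: 39.6
```

Emit:
jog_arm([
  [[0,0,0.2,0],[0,0,0.1,0],[0,0,0,0]],
])

```text
t: 10.12
ee_pos: [0.5754, 0.2045, 0.0529]
tcp_rot: [0.999, -0.037, -0.0, 0.0]
force: [-0.3, -0.9, 4.4]
opening: 0.385
grip_force: 39.5
```

Emit:
jog_arm([
  [[0,0,0.1,0],[0,0,0.1,0],[0,0,0,0]],
])

```text
t: 10.5
ee_pos: [0.5754, 0.2045, 0.0527]
tcp_rot: [0.999, -0.037, -0.0, -0.001]
force: [-7.6, -1.7, 21.5]
opening: 0.379
grip_force: 41.2
```

Emit:
jog_arm([
  [[0,0,0,0],[0,0,0,0],[0,0,0,0]],
], gripper=0.1)

```text
t: 10.88
ee_pos: [0.575, 0.2044, 0.0502]
tcp_rot: [0.999, -0.037, -0.001, 0.0]
force: [0.3, 0.2, -0.3]
opening: 0.546
grip_force: 0.0
```

Emit:
jog_arm([
  [[0,0,-1,0],[0,0,-3,0],[0,0,-4,0],[0,0,-4,0],[0,0,-4,0],[-3,0,0,0],[-4,0,0,0],[-4,0,0,0]],
])

```text
t: 11.88
ee_pos: [0.4649, 0.2124, 0.2114]
tcp_rot: [0.999, -0.037, 0.0, -0.0]
force: [-0.6, 0.9, 0.7]
opening: 0.551
grip_force: 0.0
```

Run:
```python
from h import *
print(np.round(pose(),4))
c=camera("side");x=c["color"][160:270,140:300,::-1]
cv2.imwrite("pics/s5.png",cv2.resize(x,None,fx=5,fy=5,interpolation=cv2.INTER_CUBIC))
```

```text
[ 0.4649  0.2124  0.2114 -0.0748]
```

View pics/s5.png

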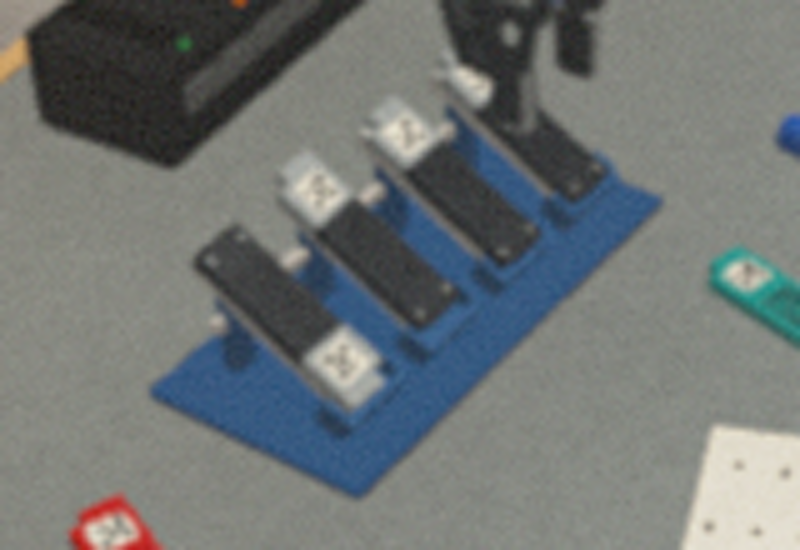

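The booked drive lies home: its label is at (318,190) and its ends line up with the neighbours. Next is the upside-down drive, at (290,320).

Run:
```python
from h import *
c=camera("side")
p=ray(c,np.array([318,190])/5+[139.6,159.6],.0845)[:,:2]
yaw=-.076;C=np.array([.5862,.1677]);M=np.array([[np.cos(yaw),np.sin(yaw)],[-np.sin(yaw),np.cos(yaw)]])
print("booked label in rack",(p-C)@M.T)
plan((.6168,.2707,.21,-.076,6))
plan((.575,.07,.22,.75,7),(.52,-.13,.13,1.57,7),start=[.6168,.2707,.22,-.076])
```

```text
booked label in rack [[0.04101467 0.03125627]]
from [ 0.4625  0.2134  0.2112 -0.0715]
[[2.5, -1.14, 0.02, np.float64(0.001)], [2.49, -1.13, 0.02, np.float64(0.001)], [2.5, -1.15, 0.02, np.float64(0.0)], [2.49, -1.14, 0.02, np.float64(0.001)], [2.5, -1.14, 0.02, np.float64(0.001)], [2.49, -1.15, 0.02, np.float64(0.001)]]
from [ 0.6168  0.2707  0.22   -0.076 ]
[[-0.38, 2.9, -0.0, np.float64(-0.118)], [-0.72, 2.84, -0.0, np.float64(-0.118)], [-1.04, 2.74, -0.0, np.float64(-0.118)], [-1.36, 2.59, -0.0, np.float64(-0.118)], [-1.66, 2.42, -0.0, np.float64(-0.118)], [-1.93, 2.2, -0.0, np.float64(-0.118)], [-2.18, 1.96, -0.0, np.float64(-0.118)]]
[[-2.52, 1.56, 1.29, np.float64(-0.117)], [-2.69, 1.25, 1.28, np.float64(-0.117)], [-2.81, 0.92, 1.29, np.float64(-0.117)], [-2.9, 0.6, 1.28, np.float64(-0.118)], [-2.96, 0.24, 1.29, np.float64(-0.117)], [-2.96, -0.09, 1.28, np.float64(-0.117)], [-2.93, -0.45, 1.29, np.float64(-0.117)]]
```

Run:
```python
from h import *
yaw=-.076;C=np.array([.5862,.1677]);M=np.array([[np.cos(yaw),np.sin(yaw)],[-np.sin(yaw),np.cos(yaw)]])
for n,reg in(("side",(195,262,170,225)),("top",(140,260,140,210))):
    c=camera(n);I=hsv(c);H,S,V=[I[...,i].astype(int) for i in range(3)]
    for nm,m,z in(("dark",(V<75)&(S<90),.0565),("white",(V>150)&(S<50),.0845)):
        for k in blobs(m.astype(np.uint8),*reg,25):
            q=cv2.moments(k);u=[q["m10"]/q["m00"],q["m01"]/q["m00"]];p=(ray(c,u,z)[0,:2]-C)@M.T
            print(n,nm,np.round(u,1),q["m00"],p.round(4))
t=camera("top")["color"][140:230,140:260,::-1];s=camera("side")["color"][180:235,180:260,::-1]
o=np.zeros((600,800,3),np.uint8);o[:600,:400]=cv2.resize(t,(400,600)) if 0 else 0
a=cv2.resize(t,(780,585),interpolation=cv2.INTER_CUBIC);cv2.imwrite("pics/t6.png",a)
```

```text
side dark [245.7 184.5] 258.0 [-0.0026 -0.1136]
side dark [216.7 212.7] 257.0 [-0.0093  0.038 ]
side dark [233.6 200.5] 242.0 [-0.0172 -0.0313]
side dark [198.9 220.4] 59.0 [0.0118 0.0901]
side white [202.4 196.9] 103.0 [0.0448 0.03  ]
side white [220.5 185.6] 93.5 [ 0.0338 -0.0396]
side white [233.5 175.9] 28.0 [ 0.0306 -0.0991]
top dark [147.6 184.3] 304.0 [-0.0534  0.1426]
top dark [161.8 160. ] 216.5 [0.0227 0.1102]
top dark [184.9 173.7] 194.5 [-0.0114  0.0373]
top dark [208.9 178.1] 186.5 [-0.0177 -0.0346]
top dark [232.4 180.4] 181.0 [-0.0178 -0.1043]
top dark [170.3 203.3] 70.5 [-0.1026  0.0695]
top white [220.5 160.3] 191.0 [ 0.0332 -0.0661]
top white [183.1 154.6] 90.0 [0.0394 0.0434]
top white [161.5 179.1] 65.5 [-0.0377  0.0966]
```

View pics/t6.png

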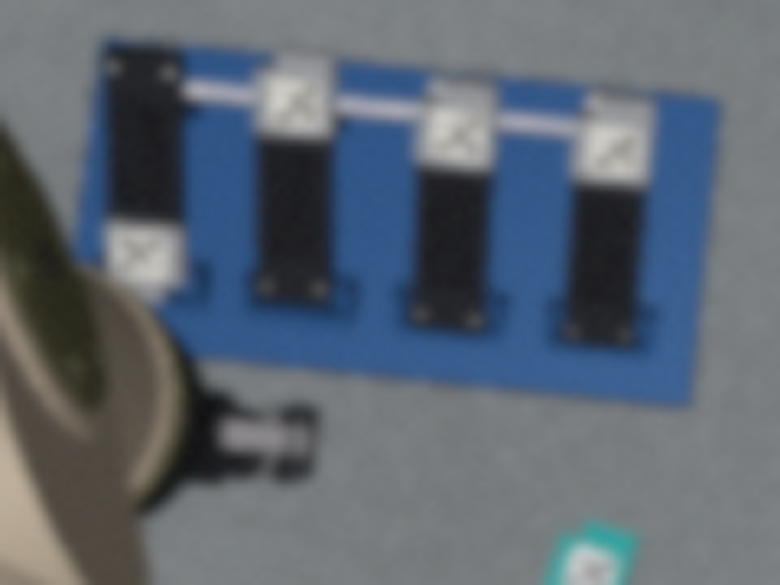

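The booked drive sits about 7 mm up the slope from its neighbours' line (label at (295,105)). I'll regrip it and slide it down to the stop.

Emit:
jog_arm([
  [[4,0,0,0],[4,0,0,0],[3,0,0,0],[0,0,4,0],[0,0,4,0],[0,0,4,0],[0,0,3,0],[0,0,0.8,0]],
])

```text
t: 13.18
ee_pos: [0.575, 0.2032, 0.0504]
tcp_rot: [0.999, -0.038, -0.002, 0.001]
force: [-0.3, -1.1, 1.0]
opening: 0.548
grip_force: 0.0
```

Emit:
jog_arm([
  [[0,0,0,0],[0,0,0,0],[0,0,0,0],[0,0,0,0]],
], gripper=-1, squeeze=20)

```text
t: 13.68
ee_pos: [0.5757, 0.2047, 0.0536]
tcp_rot: [0.999, -0.037, 0.0, -0.0]
force: [1.0, -0.6, -0.4]
opening: 0.389
grip_force: 24.5
```

Emit:
jog_arm([
  [[-0.2,0,0.1,0],[-0.2,0,0.12,0],[-0.2,0,0.12,0],[0,0,0,0],[0,0,0,0]],
])

```text
t: 14.3
ee_pos: [0.5694, 0.2049, 0.0495]
tcp_rot: [0.999, -0.037, -0.0, -0.0]
force: [-0.2, -0.2, -1.7]
opening: 0.388
grip_force: 24.5
```

Emit:
jog_arm([
  [[0,0,0,0],[0,0,0,0],[0,0,0,0],[0,0,-2,0],[0,0,-4,0],[0,0,-5,0],[0,0,-5,0],[0,0,0,0]],
], gripper=0.15)

```text
t: 15.3
ee_pos: [0.5721, 0.2049, 0.2157]
tcp_rot: [0.999, -0.037, 0.004, -0.002]
force: [0.4, -0.2, 0.3]
opening: 0.576
grip_force: 0.0
```

Emit:
jog_arm([
  [[-4,0,0,0],[-4,0,0,0],[-3,0,0,0],[0,0,0,0]],
])

```text
t: 15.8
ee_pos: [0.4578, 0.2137, 0.2098]
tcp_rot: [0.999, -0.036, -0.001, -0.001]
force: [-0.1, -0.3, 0.7]
opening: 0.575
grip_force: 0.0
```

Run:
```python
from h import *
yaw=-.076;C=np.array([.5862,.1677]);M=np.array([[np.cos(yaw),np.sin(yaw)],[-np.sin(yaw),np.cos(yaw)]])
for n,reg in(("side",(195,262,170,225)),("top",(140,260,140,210))):
    c=camera(n);I=hsv(c);H,S,V=[I[...,i].astype(int) for i in range(3)]
    for nm,m,z in(("dark",(V<75)&(S<90),.0565),("white",(V>150)&(S<50),.0845)):
        for k in blobs(m.astype(np.uint8),*reg,25):
            q=cv2.moments(k);u=[q["m10"]/q["m00"],q["m01"]/q["m00"]];p=(ray(c,u,z)[0,:2]-C)@M.T
            print(n,nm,np.round(u,1),q["m00"],p.round(4))
plan((.6168,.2707,.21,-.076,6))
```

```text
side dark [245.8 184. ] 271.5 [-0.0014 -0.1157]
side dark [217.9 213.5] 244.5 [-0.0143  0.039 ]
side dark [233.5 200.4] 241.5 [-0.0166 -0.0316]
side dark [198.7 220.4] 61.0 [0.0124 0.09  ]
side dark [257.4 172.5] 27.0 [ 0.0022 -0.1842]
side white [204.7 198.5] 111.5 [0.0349 0.0324]
side white [220.4 185.6] 91.0 [ 0.0342 -0.0396]
side white [233.1 175.4] 32.5 [ 0.033  -0.1003]
top dark [147.7 188. ] 310.0 [-0.0642  0.141 ]
top dark [161.7 160.1] 220.5 [0.0225 0.1103]
top dark [184.9 175.7] 195.0 [-0.0174  0.0367]
top dark [208.9 178. ] 185.5 [-0.0176 -0.0346]
top dark [232.4 180.4] 181.0 [-0.0179 -0.1043]
top dark [170.5 204.3] 55.5 [-0.1056  0.0686]
top white [220.5 160.3] 194.0 [ 0.033 -0.066]
top white [183.2 156.5] 90.0 [0.0339 0.0423]
top white [161.4 179.4] 70.0 [-0.0385  0.0967]
from [ 0.4599  0.2132  0.21   -0.0738]
[[2.54, -1.15, 0.0, np.float64(0.0)], [2.53, -1.15, 0.0, np.float64(0.001)], [2.54, -1.15, 0.0, np.float64(0.0)], [2.54, -1.15, 0.0, np.float64(0.0)], [2.53, -1.15, 0.0, np.float64(0.001)], [2.54, -1.16, 0.0, np.float64(0.0)]]
```

The booked drive is now in line with its neighbours to about 1 mm. On to the upside-down one.

Emit:
jog_arm([
  [[2.54,-1.15,0,0],[2.54,-1.15,0,0],[2.54,-1.15,0,0],[2.54,-1.15,0,0],[2.54,-1.15,0,0],[2.54,-1.15,0,0],[0,0,3,0],[0,0,0,0]],
])

```text
t: 16.9
ee_pos: [0.6164, 0.2694, 0.1763]
tcp_rot: [0.999, -0.038, -0.002, 0.002]
force: [-1.0, 1.0, 1.0]
opening: 0.579
grip_force: 0.0
```

Emit:
jog_arm([
  [[0,0,3,0],[0,0,3,0],[0,0,3,0],[0,0,1.5,0],[0,0,0.5,0],[0,0,0,0]],
])

```text
t: 17.65
ee_pos: [0.6174, 0.2707, 0.0704]
tcp_rot: [0.999, -0.037, 0.0, -0.0]
force: [0.2, 0.4, 0.7]
opening: 0.574
grip_force: 0.0
```

Emit:
jog_arm([
  [[0,0,0.2,0],[0,0,0,0],[0,0,0,0],[0,0,0,0],[0,0,0,0]],
], gripper=-1, squeeze=40)

```text
t: 18.27
ee_pos: [0.6178, 0.2707, 0.0693]
tcp_rot: [0.999, -0.037, 0.001, -0.001]
force: [-0.6, -0.4, 5.1]
opening: 0.382
grip_force: 40.1
```

Emit:
jog_arm([
  [[0,0,-0.5,0],[0,0,-1.5,0],[0,0,-3,0],[0,0,-4,0],[0,0,-4,0],[0,0,-2,0]],
])

```text
t: 19.02
ee_pos: [0.6178, 0.2705, 0.2215]
tcp_rot: [0.999, -0.037, 0.002, -0.001]
force: [0.0, 0.1, -1.5]
opening: 0.385
grip_force: 39.9
```

Run:
```python
from h import *
plan((.575,.07,.22,.75,7),(.52,-.13,.13,1.57,7))
c=camera("side");x=c["color"][100:265,140:360,::-1]
cv2.imwrite("pics/s7.png",cv2.resize(x,None,fx=3.6,fy=3.6,interpolation=cv2.INTER_CUBIC))
```

```text
from [ 0.6178  0.2705  0.2215 -0.0744]
[[-0.4, 2.9, 0.02, np.float64(-0.118)], [-0.73, 2.84, 0.02, np.float64(-0.118)], [-1.07, 2.73, 0.02, np.float64(-0.117)], [-1.37, 2.58, 0.03, np.float64(-0.118)], [-1.67, 2.41, 0.02, np.float64(-0.118)], [-1.94, 2.19, 0.02, np.float64(-0.118)], [-2.19, 1.95, 0.02, np.float64(-0.117)]]
[[-2.52, 1.56, 1.29, np.float64(-0.117)], [-2.69, 1.25, 1.28, np.float64(-0.117)], [-2.81, 0.93, 1.29, np.float64(-0.118)], [-2.9, 0.59, 1.28, np.float64(-0.117)], [-2.96, 0.25, 1.29, np.float64(-0.117)], [-2.96, -0.1, 1.28, np.float64(-0.117)], [-2.93, -0.44, 1.29, np.float64(-0.117)]]
```

View pics/s7.png

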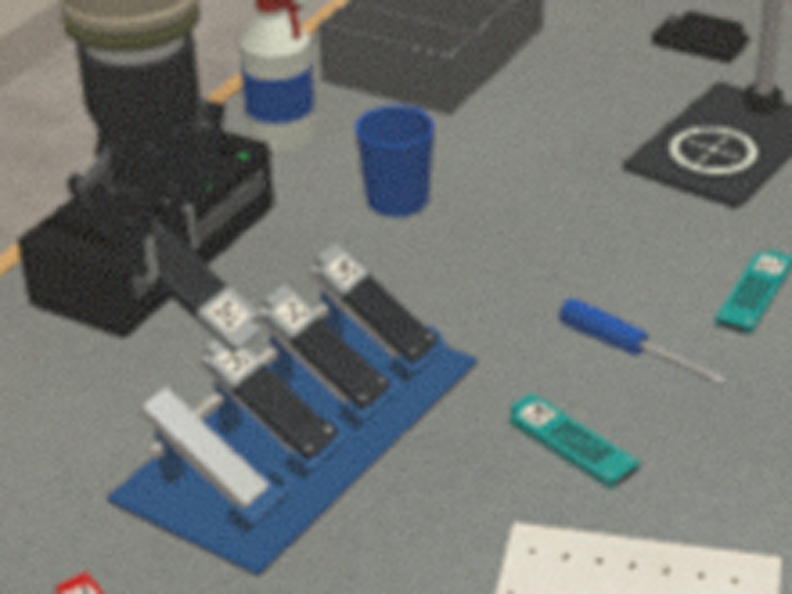

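The drive is held by its dark part with the frosted end hanging down at (225,315), and the rack drives are undisturbed. I'll carry it to free bench and press it level.

Emit:
jog_arm([
  [[-0.4,2.9,0,-0.118],[-0.73,2.84,0,-0.118],[-1.07,2.73,0,-0.118],[-1.37,2.58,0,-0.118],[-1.67,2.4,0,-0.118],[-1.94,2.2,0,-0.118],[-2.2,1.95,0,-0.118],[0,0,0,0]],
])

```text
t: 20.08
ee_pos: [0.5738, 0.0663, 0.2181]
tcp_rot: [0.931, 0.365, 0.0, 0.0]
force: [0.2, -0.6, -1.0]
opening: 0.386
grip_force: 40.0
```

Emit:
jog_arm([
  [[-2.52,1.56,1.29,-0.117],[-2.69,1.25,1.29,-0.117],[-2.8,0.93,1.29,-0.117],[-2.9,0.6,1.29,-0.117],[-2.96,0.25,1.29,-0.117],[-2.96,-0.1,1.29,-0.117],[-2.93,-0.44,1.29,-0.117],[0,0,0,0]],
])

```text
t: 21.08
ee_pos: [0.5183, -0.1323, 0.1264]
tcp_rot: [0.708, 0.706, -0.001, -0.0]
force: [-0.1, -0.3, -1.3]
opening: 0.386
grip_force: 40.0
```

Emit:
jog_arm([
  [[0,0,3,0],[0,0,2.5,0],[0,0,1.5,0],[0,0,1.5,0],[0,0,1.5,0],[0,0,1,0],[0,0,0.5,0],[0,0,0,0]],
])

```text
t: 22.08
ee_pos: [0.5202, -0.1301, 0.0124]
tcp_rot: [0.707, 0.707, 0.0, 0.0]
force: [0.9, 3.1, 3.2]
opening: 0.384
grip_force: 41.3
```

Pivoting as planned (about 3 N). I'll press the rest, then lift.

Emit:
jog_arm([
  [[0,0,0.4,0],[0,0,0.3,0],[0,0,0.2,0],[0,0,0.1,0],[0,0,0,0]],
])

```text
t: 22.7
ee_pos: [0.5196, -0.1302, 0.0021]
tcp_rot: [0.707, 0.707, -0.0, -0.0]
force: [0.1, 2.5, 4.8]
opening: 0.385
grip_force: 41.6
```

Emit:
jog_arm([
  [[0,0,-1,0],[0,0,-3,0],[0,0,-4,0],[0,0,-4,0],[0,0,0,0],[0,0,0,0]],
], gripper=-1, squeeze=60)

```text
t: 23.45
ee_pos: [0.519, -0.1303, 0.1218]
tcp_rot: [0.707, 0.707, -0.0, -0.0]
force: [-0.4, -0.0, -2.1]
opening: 0.38
grip_force: 63.8
```

Run:
```python
from h import *
p=np.array(pose());print(p.round(4))
c=camera("side");K=c["intrinsics"]
def proj(P):
    q=R.from_quat(c["attitude"]).inv().apply(np.array(P)-c["origin"]);return np.array([K[0,2]-K[0,0]*q[0]/q[2],K[1,2]+K[1,1]*q[1]/q[2]])
u=proj(p[:3]).astype(int);o=u-[70,50];print("crop origin",o)
x=c["color"][o[1]:o[1]+100,o[0]:o[0]+140,::-1]
cv2.imwrite("pics/s8.png",cv2.resize(x,None,fx=5.6,fy=5.6,interpolation=cv2.INTER_CUBIC))
for d in(.05,.055,.06,.065,.07): print(d,((proj(p[:3]+[0,-d,.009])-o)*5.6).round())
print("end +-",((proj(p[:3]+[0,-.0845,.009])-o)*5.6).round(),((proj(p[:3]+[0,.0345,.009])-o)*5.6).round())
```

```text
[ 0.519  -0.1303  0.1218  1.5703]
crop origin [220  91]
0.05 [431. 230.]
0.055 [435. 227.]
0.06 [439. 223.]
0.065 [443. 219.]
0.07 [446. 215.]
end +- [457. 204.] [365. 300.]
```

View pics/s8.png

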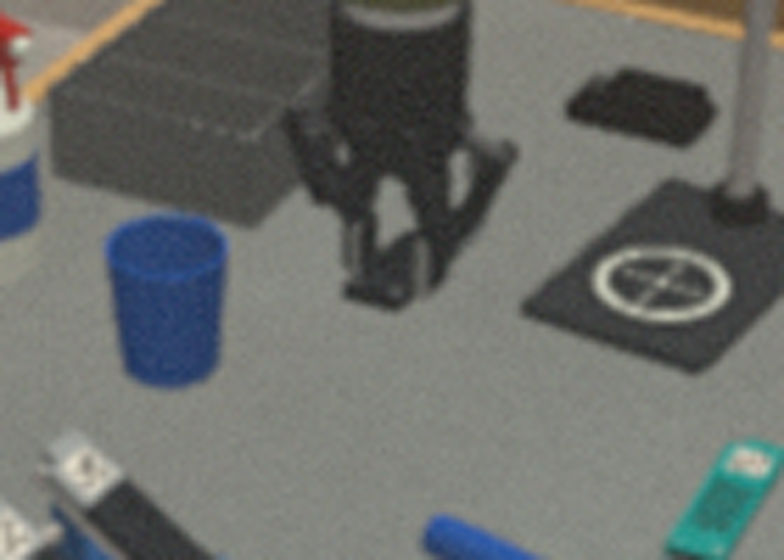

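Emit:
jog_arm([
  [[-2,-0.9,0,0],[-2,-0.9,0,0],[-2,-0.9,0,0],[-2,-0.9,0,0],[-2,-0.9,0,0],[-2,-0.9,0,0],[-2,-0.9,0,0],[0,0,0,0]],
])

```text
t: 24.5
ee_pos: [0.4547, -0.2717, 0.1211]
tcp_rot: [0.708, 0.706, -0.001, -0.001]
force: [0.4, 0.9, -1.5]
opening: 0.38
grip_force: 63.7
```

Run:
```python
from h import *
p=np.array(pose());print(p.round(4))
for n in("top","side"):
    c=camera(n);K=c["intrinsics"];I=hsv(c);H,S,V=[I[...,i].astype(int) for i in range(3)]
    q=R.from_quat(c["attitude"]).inv().apply(p[:3]+[0,-.06,.01]-c["origin"]);u=(K[0,2]-K[0,0]*q[0]/q[2],K[1,2]+K[1,1]*q[1]/q[2])
    print(n,"label expected",np.round(u,1))
    a,b=int(u[0]),int(u[1])
    print(V[b-12:b+14:2,a-20:a+20:2])
```

```text
[ 0.4547 -0.2717  0.1211  1.567 ]
top label expected [376.7 218. ]
[[ 35  26  54  90  82  69  67  68  65  50  46  61  82  92  79  70  70 100
  160 180]
 [ 18  30  72  95  73  69  67  67  66  65  69  79  84  75  67  68  89 152
  184 184]
 [ 17  38  84  91  69  67  66  67  67  69  72  74  69  67  68  81 141 188
  194 190]
 [ 18  43  88  89  67  67  67  67  68  67  68  67  67  68  77 129 185 198
  198 196]
 [ 17  47  91  89  69  67  67  67  67  69  68  67  68  74 119 175 196 199
  200 198]
 [ 20  44  89  92  68  67  69  68  66  67  67  67  71 111 163 185 191 196
  198 199]
 [ 18  40  84  97  73  68  68  68  68  67  67  71 106 154 174 181 185 189
  192 188]
 [ 19  32  76 103  78  68  67  68  68  68  72 103 149 167 169 169 166 162
  150 141]
 [ 19  22  62  97  84  68  67  69  67  71 102 142 152 148 136 125 119 118
  121 126]
 [ 19  16  39  74  70  68  69  67  72  98 123 121 109 101 101 106 110 118
  122 128]
 [ 22  23  26  54  67  68  68  71  85  95  88  86  90  97 103 109 115 120
  126 130]
 [ 29  32  28  57  66  69  68  72  75  78  80  87  94 100 106 112 116 123
  129 134]
 [ 37  40  33
[... 512 characters left out ...]
  49  94
  130 106]
 [130 125  71  52  47  94 130 104  89  54  45  54  52  51  49  46  76 128
  132 103]
 [136 132 109  68  61  86 132 132 147  80  45  45  45  51  48  75 129 133
  125 101]
 [135 132 119  84  63  96 129  89  90  80  41  56  68  72 125 132 135 131
  123 108]
 [132 130 117  78  60  87  86  55  50  99  63  53  94 129 136 126 130 133
  125 107]
 [135 136 105  87  53  54  53  50  48 102  60  66 117 119 118 128 134 129
  113 105]
 [129 135 123  88  65  53  54  54  59 103  53  71  89  67  68  75  93  79
   73 113]
 [132 133 127  75  61  54  55  69  59  96  52  57  69  64  68  72  64  48
   45  70]
 [131 136 119  56  49  42  50  61  58  98  74  66  68  63  65  70  62  47
   45  50]]
```

Emit:
jog_arm([
  [[0,0,0,-0.175],[0,0,0,-0.175],[0,0,0,-0.175],[0,0,0,-0.175],[0,0,0,-0.175],[0,0,0,-0.175],[0,0,0,0]],
])

```text
t: 25.48
ee_pos: [0.4571, -0.2689, 0.1218]
tcp_rot: [0.257, 0.966, 0.0, -0.0]
force: [-0.5, -0.8, -1.8]
opening: 0.373
grip_force: 63.7
```

Run:
```python
from h import *
p=np.array(pose());print(p.round(4));h=p[3]
c=camera("side");K=c["intrinsics"];I=hsv(c);V=I[...,2].astype(int);S=I[...,1]
def proj(P):
    q=R.from_quat(c["attitude"]).inv().apply(np.array(P)-c["origin"]);return np.array([K[0,2]-K[0,0]*q[0]/q[2],K[1,2]+K[1,1]*q[1]/q[2]])
d=-np.array([np.cos(h),np.sin(h),0])
for s in(.04,.0615,.0845): print(s,proj(p[:3]+s*d+[0,0,.01]).round(1))
u=proj(p[:3]+.0615*d+[0,0,.01]);a,b=int(u[0]),int(u[1])
print(a,b);print(V[b-16:b+16,a-18:a+22:2])
for k in blobs(((V>150)&(S<60)).astype(np.uint8),a-25,a+25,b-18,b+18,10):
    q=cv2.moments(k);w=[q["m10"]/q["m00"],q["m01"]/q["m00"]];l=ray(c,w,p[2]+.01)[0];print(np.round(w,1),q["m00"],l.round(4),"along",(l-p[:3])@d)
```

```text
[ 0.4571 -0.2689  0.1218  2.6214]
0.04 [318.4 119.2]
0.0615 [314.6 116.6]
0.0845 [310.5 113.8]
314 116
[[138 138 135 132 130 133 130 134 129 133  91  63  53  48  53  51  60  49
   52  50]
 [137 132 127 132 130 132 133 126 135 119  90  67  54  45  46  51  46  48
   48  48]
 [133 138 138 129 136 131 129 101 117  98  77  54  46  49  52  50  47  46
   48  50]
 [132 138 129 131 136 131 119  67  95  80  68  59  45  49  47  49  51  55
   53  50]
 [133 134 134 130 134 132 112  63  79  72  63  74  43  43  48  45  49  52
   50  45]
 [139 137 136 135 132 135 116  55  68  56  65  80  41  40  47  46  42  47
   49  47]
 [136 131 134 135 134 135 127  55  52  50  65  68  44  48  46  50  54  51
   42  48]
 [132 134 128 134 134 135 130  70  51  42  65  61  47  46  46  51  47  41
   49  55]
 [128 130 136 127 130 132 132  77  46  53  51  55  60  46  48  51  45  45
   51  47]
 [133 132 135 137 132 137 130  97  54  49  59  57  48  52  49  50  48  39
   35  49]
 [134 131 136 134 129 131 133 112  48  50  47  72  44  52  50  45  42  54
   50  51]
 [135 134 134 133 131 130 132 118  50  48  53  58  48  47  54 
[... 1023 characters left out ...]
  55  54
   75 112]
 [134 134 132 132 132 132 132 132 132 118  83  46  52  87  67  53  56  59
   69 116]
 [132 131 133 136 130 135 133 138 132 137 119  58  43  86  67  55  58  52
   71  87]
 [130 137 133 129 130 136 133 132 130 131 133  87  49  88  66  64  57  57
   61  57]
 [134 132 134 130 131 133 130 135 128 134 133 117  61  92  66  65  64  56
   55  43]
 [136 135 131 133 135 131 135 134 136 135 137 129  94 100  62  56  55  53
   44  62]
 [134 134 133 135 134 134 133 132 131 129 132 133 128 117  97  49  46  49
   55  57]
 [135 134 137 133 131 136 132 137 133 132 131 131 132 131 122  92  65  56
   63  67]
 [134 129 130 134 136 134 132 133 140 133 133 128 128 136 133 129  83  65
   69  71]]
```

The label shows at about px (312,117), against (315,117) predicted for a level drive, so the grip estimate holds. I'll turn back and move over the cross.

Emit:
jog_arm([
  [[0,0,0,0.175],[0,0,0,0.175],[0,0,0,0.175],[0,0,0,0.175],[0,0,0,0.175],[0,0,0,0.175],[0,0,0,0]],
])

```text
t: 26.4
ee_pos: [0.4569, -0.2696, 0.122]
tcp_rot: [0.708, 0.707, -0.0, -0.0]
force: [0.6, 0.7, -1.2]
opening: 0.377
grip_force: 63.8
```

Emit:
jog_arm([
  [[-1,-0.2,0.7,0],[-1,-0.2,0.8,0],[-1,-0.2,0.8,0],[-1,-0.2,0.7,0],[0,0,0,0],[0,0,0,0],[0,0,0,0],[0,0,0,0]],
])

```text
t: 27.4
ee_pos: [0.4491, -0.3098, 0.0924]
tcp_rot: [0.707, 0.707, 0.0, 0.0]
force: [-0.1, 0.3, -1.1]
opening: 0.377
grip_force: 63.7
```

Run:
```python
from h import *
p=np.array(pose());s=observe();print(p.round(4),np.abs(s["joint_vel"]).max(),s["grip_force"])
c=camera("side");I=hsv(c);V=I[...,2].astype(int)
for k in blobs((V>150).astype(np.uint8),300,400,95,160,20):
    q=cv2.moments(k);r=cv2.minAreaRect(k);print(np.round(r[0],1),q["m00"],ray(c,r[0],.012)[0].round(4),ray(c,r[0],p[2]+.01)[0].round(4))
```

```text
[ 0.4491 -0.3098  0.0924  1.5716] 0.0030597905230396213 63.724772930145264
[378.6 102. ] 76.0 [ 0.4123 -0.7383  0.012 ] [ 0.3672 -0.5601  0.1024]
```

```bash
python3 -c "
from station import finish_job
print(finish_job())"
```

```text
the job is handed in; nothing more can be done
None
```

I handed the job in at about 27 s. The booked drive lies let go on the empty rib, within about 1 mm of its neighbours' line. The other drive is held level by its plain part, with its label over the cross by calculation (last sighting within 3 px of prediction; hidden from both cameras at the end), about 90 mm above the plate. I viewed 11 pictures, one over the limit of 10.

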